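# Fold back the top half of a split cupboard door

### The arm

A 6-joint arm with a two-finger parallel gripper is mounted at the origin on the work surface. World frame = base frame: x ahead of the robot, y to its left, z up, the work surface at z = 0. Lengths are in m, angles in rad, forces in N, time in s.
With the tool pointing down it reaches from about 0.35 to 0.975 m from the base axis. Payload 4.9 kg.
Tool frame: the origin (TCP) lies on the centre line of the jaws, within the pads' length; the fingertips stand manip.tip_reach ahead of it and the grasp point (between the pads) is the TCP (manip.tip_reach is the distance from the TCP to the fingertips, in m); z points along the fingers, y is the line along which they close (so a half turn about z gives the same grasp; the last joint's range is limited). The gripper opens to 85 mm and grips with 20 to 120 N. Pads are 22 mm wide; open, the fingers measure 114 mm over their backs; the gripper's body (76 mm by 85 mm) begins 54 mm behind the grasp point. The pads swing forward as they close: fully open they stand 13 mm farther back than shut.
Start: joints at [-1.317, 0.053, 1.613, -0, 1.476, -0.119], TCP at [0.228, -0.582, 0.212] pointing down, gripper open.
Joint ranges: [-3.01, 3.01], [-1.01, 2.22], [0.06, 2.58], [-1.02, 4.17], [0.09, 2.62], [-3.14, 3.14]. Speed limits (rad/s): [2.57, 2.57, 3.14, 3.14, 3.14, 3.14].

### API

Orientations are given as a unit quaternion [w, x, y, z].
In Python, from plant import manip gives the robot as it stands. The module is installed in compiled form; this text tells all that it offers.
- The arm moves only by the tool move_arm, never from a script. Its argument "rows" is a list of rows, each a list of 7 numbers: the shift along the tool's x, y, z in cm, then the turn, a rotation vector about the tool's x, y, z in degrees, then the opening, from -1 (shut) to 1 (fully open). In form: [[tx, ty, tz, ax, ay, az, jaw], ...]. A call has 1 to 20 rows; each row shifts and turns the commanded pose from where the row before left it, along the tool's axes as they then stand; what a row does not reach is not made up. A row lasts 1/12 s, in which the tool goes at most 41.7 mm and 7.16 degrees, less where a joint would pass 70% of its speed; a pose out of reach is approached as far as the arm can. A call is refused whole if a number of a shift passes 4.17 or a number of a turn 7.16, either way. A call with a gripper value outside its range is refused whole. The fingers move at their own pace and stop on an object; the grip force is fixed at half the most. Time passes only in rows, so rows that do not move let the fingers close. It gives the time, the measured TCP pose, the force, the opening and the grip force at its end, in the units of the state.
- manip.state(): the state, without advancing time (a new reading comes with each control period).
- manip.grab_frame(name): name is "side" or "top"; returns a dict with "img" (400x640x3 uint8, blue, green, red), "mtx" (3x3 intrinsics, pixels), "k1" (the pictures are not rectified: a ray, as slopes to the right and down, at radius r is drawn at 1 + k1 r^2 times it, then the intrinsics apply), "R" (3x3) and "t" (3): a world point X has camera coordinates R X + t. Camera axes: x right, y down, z forward; pixel columns grow to the right and rows downward; lengths in m; the calibration is good to about 2 mm. A picture is of the moment at which its call begins. There is no depth.
- manip.job_done(): hands the job in; it is judged then, once.
The state is a dict: "time": time; "joint_pos": joint angles; "joint_vel": joint speeds; "joint_efforts": joint torques, N m; "tool_pos": TCP position; "tool_rot": TCP orientation; "contact_force": force on the tool from outside, world axes, zero at the start; "ft_torque": the same for the moment, N m; "gripper_width": opening from 0.0 (shut) to 1.0 (fully open); "grasp_force": force on a finger pad.
Only numpy, scipy, OpenCV 4.12 (cv2) and the standard library are available. Lean on these libraries where they do the work, as an engineer would, in place of code of your own. Each camera call takes 0.05 s, during which the arm holds its last target. There are 200 camera calls.

### The job

Open the top half of the bench cupboard's split door for the day: swing it out about halfway by its brass handle, let go of it completely, then take or push it from its inner side and fold it right back against the tall bay beside it, as far as it goes. Do it without slamming, leave the bottom half shut with its bolt shot, and leave the things on the bench where they are.

Things in the scene. Friction and masses are not known exactly. Their poses are not given: they have to be found in the camera images.
- cabinet: Fixed wooden bench cupboard of two bays, the door bay and a tall bay. Origin: on the bench, under the split door's vertical hinge line; -x points out of the front. In this frame, mm: door bay y -8 to 172, its dark roof's top 276 high, spanning x 20 to 136. Both door halves are green, 16 thick; shut, they fill x 0 (outer face) to 16 (inner face), y 3 to 156.
- tall_bay (a point): Point at mid width of the upright front face of the tall bay, 200 mm above the bench; axes as the cabinet's. In the cabinet frame (mm) it is at x 36, y -92.5. The bay is solid wood, y -175 to -10, x 36 to 136, 352 high; its 12 thick dark top overhangs the face to x 23 and spans y -180 to -5.
- top_leaf (a joint): Top door half about its hinge, rad: 0 shut, 1.57 straight out from the front, 3.08 its stop, folded back before the tall bay; opens counter-clockwise seen from above. It is 153 mm wide, 144 to 262 mm above the bench, about 0.5 kg. No latch; a stiff friction hinge (0.15 N m) holds it where it is left. Starts 0 to 0.06.
- top_handle (a point): Grip point on the top half's handle, an upright round brass bar of 11 mm diameter, 178 to 270 mm above the bench; the point is on its axis, 250 mm up, 25 mm out from the outer face, 128 mm from the hinge along the leaf. Can be pinched from above. Turns with the leaf: y points from hinge to free edge, +x out of the inner face.
- top_edge (a point): Top corner of the top half's free edge, 156 mm from the hinge, at mid thickness, 262 mm above the bench. Moves and turns with the leaf.
- bottom_leaf (a joint): Angle of the bottom half of the door (12 to 140 mm above the bench), rad: 0 shut. It is bolted and can only rattle by 0.02.
- bolt (a joint): Travel of the steel bolt on the outer face of the bottom half, m: 0 shot (as it must stay), grows towards the hinge as it is drawn. Rod 10 mm thick, 75 long, 122 mm above the bench, with a finger peg that stands out 27 mm from the door.
- turntable: Bystander: grey soldering turntable, 120 across, 26 high; origin at its underside.
- bowl: Bystander: shallow wooden bowl, 110 across, 35 high; origin at its underside.
- jar: Bystander: glass jar with a white cap, 64 across, 75 high; origin at its underside.
- hammer: Bystander: hammer, 200 long, lying on the bench; origin at its underside.

How it is judged:
On the way:
1. the top half stands part-way open (0.6 to 2.4 rad), let go: nothing touches it (value of joint top_leaf between 0.6 and 2.4 rad and contact force between anything else and top_leaf below 0.2 N), for 0.2 s.
At the end, for the whole second after the job is handed in: The top half is folded back to at least 2.85 rad (its stop is at 3.08), at rest and untouched; the bottom half is shut and its bolt is drawn by less than 8 mm (value of joint top_leaf above 2.85 rad and velocity of joint top_leaf between -0.1 and 0.1 rad/s and contact force between anything else and top_leaf below 0.2 N and value of joint bottom_leaf below 0.03 rad and value of joint bolt below 0.008 m).
It fails at once if the bolt is drawn (8 mm or more) (value of joint bolt above 0.008 m).
It fails at once if the top half is slammed (swings faster than 4 rad/s) (velocity of joint top_leaf above 4 rad/s).
It fails at once if a thing on the bench is moved by over 25 mm or tipped (distance of any of turntable, bowl, jar, hammer from where it was at the start of the episode above 0.025 m or angle between any of turntable, bowl, jar's own z axis and vertical above 0.4 rad).
It also fails if it takes over 59 s, if anything falls off the work surface, if the arm or the gripper's body presses on something with over 40 N, if the wrist force passes 120 N, or if a joint passes its speed limit or range.

## Working session

There is one attempt and no reset: what is moved stays moved. The work goes in short steps, Python scripts to look and compute and a tool call to move; the robot and the scene stay as the last step left them, time stands still between calls to the robot, and variables do not carry over. Pictures are saved under pics/ and viewed, at most 10 in all, crops included, and the job is handed in when it is done.

Besides the shell and the picture viewer there is one more tool, called after "Request:" by a JSON object that holds its "name" and its "arguments", one argument or row to a line. move_arm: Moves the arm, as the interface text tells. Its arguments: {"type":"object","properties":{"rows":{"type":"array","items":{"type":"array","items":{"type":"number"}}}},"required":["rows"]}

```bash
mkdir -p pics; python3 - <<'E'
from plant import manip
import cv2,numpy as np
for n in("side","top"):
    f=manip.grab_frame(n);cv2.imwrite(f"pics/{n}0.png",f["img"]);print(n,f["mtx"].tolist(),f["k1"],f["R"].round(3).tolist(),f["t"].round(3).tolist())
    np.savez(f"{n}0.npz",**f)
print(manip.state(),manip.tip_reach)
E
```

```text
side [[502.1001897643184, 0.0, 317.0431264081245], [0.0, 502.1001897643184, 186.42776045008327], [0.0, 0.0, 1.0]] -0.07574068521117472 [[-0.973, -0.232, -0.009], [-0.142, 0.629, -0.765], [0.183, -0.742, -0.644]] [0.556, 0.193, 1.2]
top [[467.94988640034643, 0.0, 324.7412252064416], [0.0, 467.94988640034643, 193.23941194320008], [0.0, 0.0, 1.0]] -0.030232283691821373 [[-0.017, -1.0, 0.007], [-0.995, 0.017, -0.097], [0.097, -0.008, -0.995]] [0.037, 0.578, 1.239]
{'time': 0.1, 'joint_pos': array([-1.31700360e+00,  5.32836906e-02,  1.61416131e+00,  1.36439314e-05,
        1.47599232e+00, -1.19013106e-01]), 'joint_vel': array([ 0.00070804, -0.00105473, -0.00445818, -0.00067719, -0.00055703,
        0.00016969]), 'joint_efforts': array([ 3.97815602e-04, -3.94908679e+01, -3.71360779e+01, -1.34661018e-04,
        3.94651172e-03,  2.19074968e-05]), 'tool_pos': array([ 0.22748901, -0.58148627,  0.21078766]), 'tool_rot': array([-9.20698983e-04,  9.82676924e-01,  1.85324611e-01, -5.53336442e-05]), 'contact_force': array([-0.07059003,  0.1631298 , -0.32201564]), 'ft_torque': array([0.00806466, 0.03013739, 0.00578845]), 'grasp_force': 0.0, 'gripper_width': 0.999686365091974} 0.019
```

View pics/side0.png

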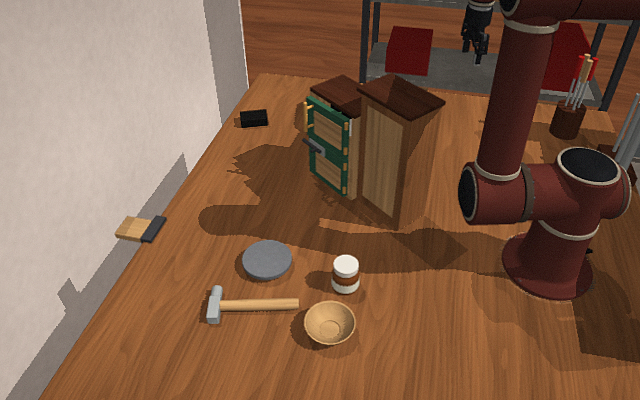

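View pics/top0.png

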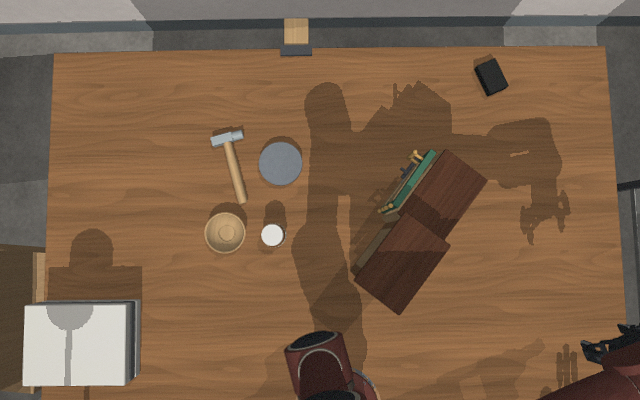

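The side view shows the cupboard around (370,150), with the brass handle near (305,115). The top view shows it at (420,230), with the tall bay nearest the robot, the handle near (415,155) and the hinge near (385,210). I'll zoom in on both for the corners.

```bash
python3 - <<'E'
import cv2,numpy as np
a=np.load("top0.npz")["img"][135:325,340:500];b=np.load("side0.npz")["img"][65:235,290:450]
cv2.imwrite("pics/tc.png",cv2.resize(a,None,fx=3,fy=3,interpolation=2))
cv2.imwrite("pics/sc.png",cv2.resize(b,None,fx=3.5,fy=3.5,interpolation=2))
E
```

```text
(no output)
```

View pics/tc.png

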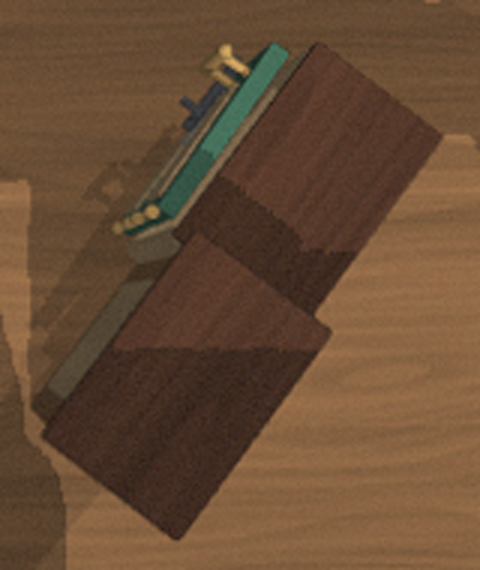

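View pics/sc.png

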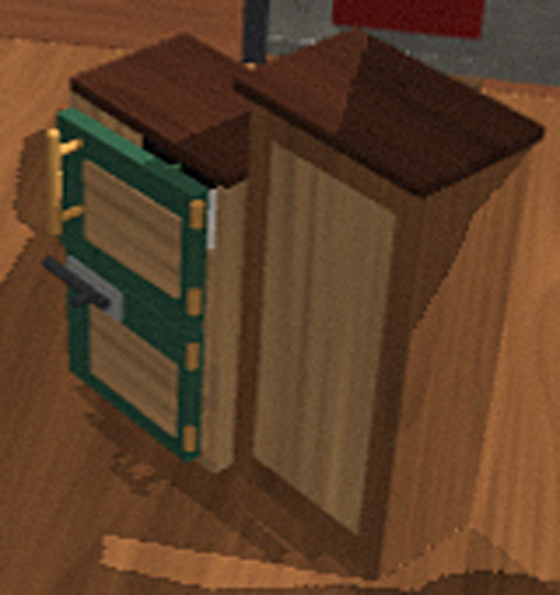

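The top crop shows the tall top's corners at (43,435), (197,235), (330,330) and (178,540). The roof's outer corners are at (320,43) and (442,136), and the handle top is at (226,50). The side crop shows the same corners at (422,190), (235,86), (365,30) and (543,128), with the roof at (72,80) and (182,34). It also shows the bolt and handle on the front.

```bash
cat > h.py <<'E'
import numpy as np,cv2
def ray(f,u,v):
    p=cv2.undistortPoints(np.array([[[u,v]]],float),f["mtx"],np.array([f["k1"],0,0,0],float))[0,0]
    R=np.array(f["R"]);return -R.T@f["t"],R.T@np.array([p[0],p[1],1])
def onz(f,u,v,z):
    o,d=ray(f,u,v);return (o+d*(z-o[2])/d[2])[:2]
E
python3 - <<'E'
from h import *
from scipy.spatial.transform import Rotation as Ro
C=np.array([[23,-180],[23,-5],[136,-5],[136,-180],[20,172],[136,172]])/1e3
Z=[.352]*4+[.276]*2
P={}
for n,s,o,px in(("top",3,(340,135),[(43,435),(197,235),(330,330),(178,540),(320,43),(442,136)]),
  ("side",3.5,(290,65),[(422,190),(235,86),(365,30),(543,128),(72,80),(182,34)])):
    f=np.load(n+"0.npz");P[n]=np.array([onz(f,o[0]+u/s,o[1]+v/s,z) for (u,v),z in zip(px,Z)])
def fit(C,W):
    c,w=C.mean(0),W.mean(0);A=C-c;B=W-w
    th=np.arctan2((A[:,0]*B[:,1]-A[:,1]*B[:,0]).sum(),(A*B).sum())
    R=np.array([[np.cos(th),-np.sin(th)],[np.sin(th),np.cos(th)]]);t=w-R@c
    return th,R,t,(A@R.T-B)*1e3
for nm,c,w in(("top",C,P["top"]),("side",C,P["side"]),("both",np.r_[C,C],np.r_[P["top"],P["side"]])):
    th,R,t,r=fit(c,w);print(nm,th,t,r.round(0).tolist())
np.savez("cab.npz",th=th,R=R,t=t)
f=np.load("top0.npz");h=onz(f,340+226/3,135+50/3,.27);print("handle cab mm",R.T@(h-t)*1e3,h,"pred",R@[-.025,.128]+t)
E=onz(f,340+278/3,135+42/3,.262);print("edge cab",R.T@(E-t)*1e3)
for nm,u,v,z in(("turn",280,163,.026),("jar",272,235,.075),("bowl",225,233,.035),("hamhead",228,137,.02),("hamend",242,202,.015)):print(nm,onz(f,u,v,z))
E
```

```text
top -2.2415426523979 [ 0.52605038 -0.11701003] [[-2.0, 2.0], [4.0, -0.0], [-1.0, -2.0], [-3.0, 1.0], [2.0, 1.0], [-0.0, -3.0]]
side -2.2405518339233206 [ 0.52199057 -0.11338318] [[-3.0, 1.0], [2.0, -8.0], [7.0, 1.0], [-4.0, 3.0], [2.0, 2.0], [-4.0, 1.0]]
both -2.2410444713188933 [ 0.52402032 -0.11519645] [[-4.0, 4.0], [2.0, 2.0], [-3.0, -0.0], [-5.0, 3.0], [-0.0, 3.0], [-2.0, -1.0], [-1.0, -1.0], [4.0, -10.0], [9.0, -0.0], [-2.0, 1.0], [4.0, 0.0], [-2.0, -1.0]]
handle cab mm [-29.19945616 129.44439765] [ 0.64359983 -0.17272212] pred [ 0.63985928 -0.17511586]
edge cab [ -1.58505713 160.1741393 ]
turn [0.66319138 0.14782373]
jar [0.46742689 0.16577619]
bowl [0.47521394 0.29548575]
hamhead [0.73912135 0.2911903 ]
hamend [0.55911748 0.25336438]
```

Request:
{"name": "move_arm", "arguments": {
  "rows": [
    [0,0,-3.5,0,0,-5,1],
    [0,0,-3.5,0,0,-5,1],
    [0,0,-3.5,0,0,-5,1],
    [0,0,-3.5,0,0,-5,1],
    [0,0,-3.5,0,0,-5,1],
    [0,0,-3.5,0,0,-5,1],
    [0,0,0,0,0,0,1],
    [0,0,0,0,0,0,1]
  ]
}}

```text
time: 0.77
tool_pos: [0.2278, -0.5827, 0.4252]
tool_rot: [0.003, 0.901, 0.433, -0.001]
contact_force: [0.2, 0.1, -0.5]
gripper_width: 1.0
grasp_force: 0.0
```

Request:
{"name": "move_arm", "arguments": {
  "rows": [
    [3,0.4,0,0,0,0,1],
    [3,0.4,0,0,0,0,1],
    [3,0.4,0,0,0,0,1],
    [3,0.4,0,0,0,0,1],
    [3,0.4,0,0,0,0,1],
    [3,0.4,0,0,0,0,1],
    [3,0.4,0,0,0,0,1],
    [3,0.4,0,0,0,0,1],
    [3,0.4,0,0,0,0,1],
    [3,0.4,0,0,0,0,1],
    [3,0.4,0,0,0,0,1],
    [3,0.4,0,0,0,0,1],
    [3,0.4,0,0,0,0,1],
    [3,0.4,0,0,0,0,1],
    [3,0.4,0,0,0,0,1],
    [3,0.4,0,0,0,0,1],
    [3,0.4,0,0,0,0,1],
    [3,0.4,0,0,0,0,1],
    [3,0.1,0,0,0,0,1],
    [0.7,0,0,0,0,0,1]
  ]
}}

```text
time: 2.43
tool_pos: [0.6465, -0.1734, 0.4179]
tool_rot: [-0.002, 0.9, 0.435, -0.001]
contact_force: [0.8, 0.6, 0.1]
gripper_width: 0.998
grasp_force: 0.0
```

```bash
cat >> h.py <<'E'
TH=-2.2415;T=np.array([.526,-.117]);Rc=np.array([[np.cos(TH),-np.sin(TH)],[np.sin(TH),np.cos(TH)]])
def rep():
    from plant import manip
    s=manip.state();q=s["tool_rot"];R=np.empty((3,3))
    from scipy.spatial.transform import Rotation as Ro
    R=Ro.from_quat(q,scalar_first=True).as_matrix();p=s["tool_pos"]
    print("t",s["time"],"pos",p.round(4),"cab mm",(Rc.T@(p[:2]-T)*1e3).round(1),"xang-cabfront(deg)",round(np.degrees(np.arctan2(R[1,0],R[0,0]))-51.57,2),"zax",R[:,2].round(3),"F",s["contact_force"].round(1),"w",s["gripper_width"],"g",s["grasp_force"],"q",s["joint_pos"].round(2))
    return s,R
def snap(n,name,box=None,sc=1):
    from plant import manip
    f=manip.grab_frame(n);im=f["img"]
    if box:im=im[box[1]:box[3],box[0]:box[2]]
    cv2.imwrite(f"pics/{name}.png",cv2.resize(im,None,fx=sc,fy=sc,interpolation=2));return f
E
python3 -c "
from h import *;rep();snap('side','s1',(230,0,470,200),3)"
```

```text
t 2.4333 pos [ 0.6465 -0.1734  0.4179] cab mm [-30.7 129.5] xang-cabfront(deg) -0.01 zax [-0.004  0.003 -1.   ] F [0.8 0.6 0.1] w 0.9978663972562576 g 0.0 q [-0.37  0.12  1.2   0.    1.82  0.3 ]
```

View pics/s1.png

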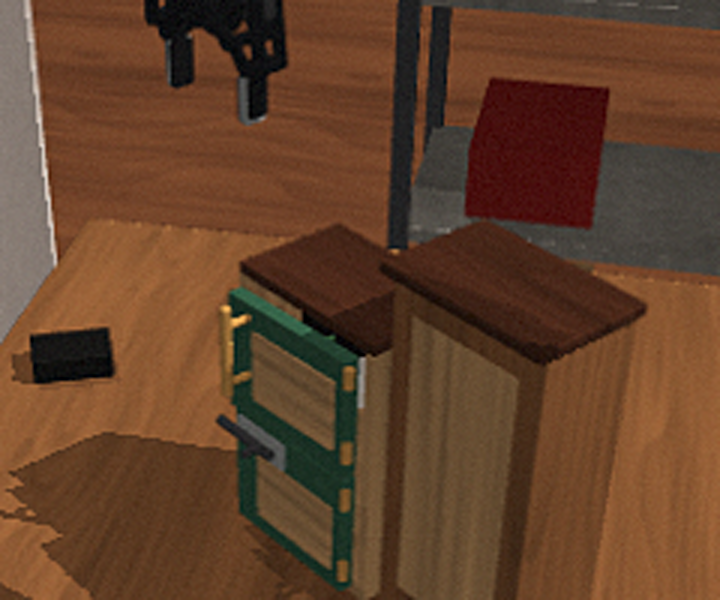

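The gripper is above the cupboard front and the handle is untouched at about (228,345) in the crop. The TCP is within a few mm of the handle axis, so I'll descend and close.

Request:
{"name": "move_arm", "arguments": {
  "rows": [
    [0,0,2.5,0,0,0,1],
    [0,0,2.5,0,0,0,1],
    [0,0,2.5,0,0,0,1],
    [0,0,2.5,0,0,0,1],
    [0,0,2.5,0,0,0,1],
    [0,0,1.5,0,0,0,1],
    [0,0,1.5,0,0,0,1],
    [0,0,1,0,0,0,1],
    [0,0,0,0,0,0,1],
    [0,0,0,0,0,0,1]
  ]
}}

```text
time: 3.32
tool_pos: [0.6449, -0.1772, 0.2571]
tool_rot: [0.0, 0.901, 0.433, 0.0]
contact_force: [-0.5, 0.7, 0.1]
gripper_width: 0.997
grasp_force: 0.0
```

```bash
python3 -c "
from h import *;rep();snap('side','s2',(230,0,470,200),3)"
```

```text
t 3.3167 pos [ 0.6449 -0.1772  0.2571] cab mm [-26.8 130.6] xang-cabfront(deg) -0.22 zax [ 0. -0. -1.] F [-0.5  0.7  0.1] w 0.9971217058452714 g 0.0 q [-0.38  0.13  1.45 -0.    1.56  0.3 ]
```

View pics/s2.png

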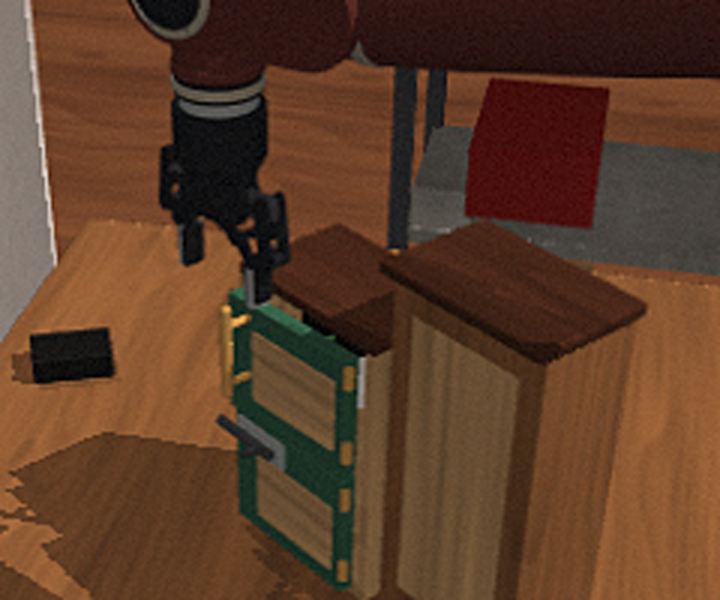

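The open jaws straddle the handle from above: tips at about (190,260) and (258,300), handle top at (226,308). I'll check the handle by two-view rays and the tip by projection.

```bash
python3 - <<'E'
from h import *
from plant import manip
s,R=rep();fs=np.load("side0.npz");ft=np.load("top0.npz")
def proj(f,X):
    return cv2.projectPoints(np.array([X],float),cv2.Rodrigues(np.array(f["R"]))[0],f["t"],f["mtx"],np.array([f["k1"],0,0,0.]))[0].ravel()
p=s["tool_pos"]
for sg in(-1,1):
    X=p+R@[0,sg*.05,.006];print("tip px crop",(proj(fs,X)-[230,0])*3)
o1,d1=ray(fs,305.5,102.5);o2,d2=ray(ft,340+225/3,135+50/3)
A=np.c_[d1,-d2];k=np.linalg.lstsq(A,o2-o1,rcond=None)[0];a,b=o1+k[0]*d1,o2+k[1]*d2
m=(a+b)/2;print("handle top",m,"gap",np.linalg.norm(a-b),"cab",Rc.T@(m[:2]-T)*1e3)
E
```

```text
t 3.3667 pos [ 0.6454 -0.1773  0.2583] cab mm [-27.  131.1] xang-cabfront(deg) -0.22 zax [ 0.002 -0.001 -1.   ] F [-0.1  0.7  0.2] w 1.0010945915989902 g 0.0 q [-0.38  0.13  1.45 -0.    1.56  0.3 ]
tip px crop [257.80401751 346.0615943 ]
tip px crop [187.82314046 298.45145501]
handle top [ 0.64168861 -0.17227016  0.26998186] gap 0.0038510024265503294 cab [-28.60700796 124.98113381]
```

Request:
{"name": "move_arm", "arguments": {
  "rows": [
    [0.1,-0.4,0.6,0,0,0,1],
    [0,0,0,0,0,0,-1],
    [0,0,0,0,0,0,-1],
    [0,0,0,0,0,0,-1],
    [0,0,0,0,0,0,-1],
    [0,0,0,0,0,0,-1],
    [0,0,0,0,0,0,-1],
    [0,0,0,0,0,0,-1],
    [0,0,0,0,0,0,-1],
    [0,0,0,0,0,0,-1],
    [0,0,0,0,0,0,-1],
    [0,0,0,0,0,0,-1]
  ]
}}

```text
time: 4.37
tool_pos: [0.6424, -0.1737, 0.2509]
tool_rot: [-0.0, 0.901, 0.433, -0.0]
contact_force: [-0.6, -0.6, 0.2]
gripper_width: 0.004
grasp_force: 0.0
```

```bash
python3 -c "
from h import *;rep();snap('side','s3',(230,0,470,200),3)"
```

```text
t 4.3667 pos [ 0.6424 -0.1737  0.2509] cab mm [-28.  126.4] xang-cabfront(deg) -0.21 zax [-0.  0. -1.] F [-0.6 -0.6  0.2] w 0.003731787762239713 g 0.0 q [-0.38  0.13  1.47  0.    1.55  0.3 ]
```

View pics/s3.png

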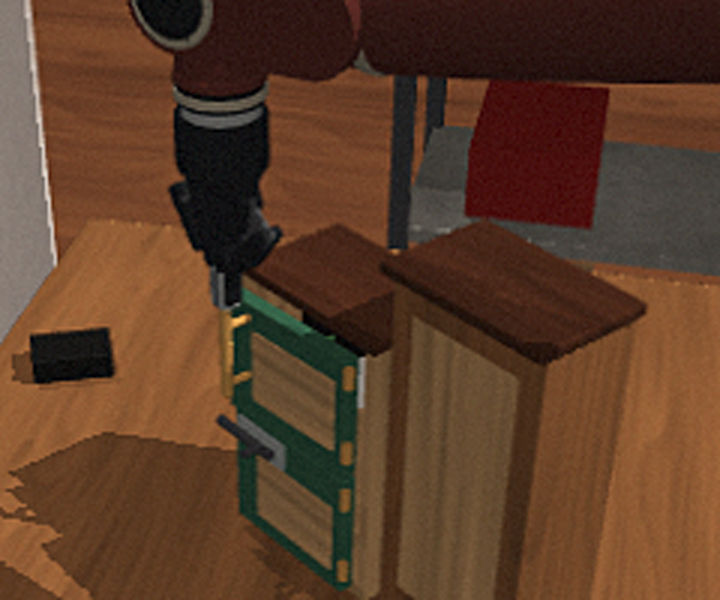

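The jaws shut on nothing. The tips sit at about (228,305), level with the handle's top, so they're roughly 35 mm higher than I expected. I'll open up and check the horizontal position in the top view.

Request:
{"name": "move_arm", "arguments": {
  "rows": [
    [0,0,0,0,0,0,1],
    [0,0,0,0,0,0,1],
    [0,0,0,0,0,0,1],
    [0,0,0,0,0,0,1],
    [0,0,0,0,0,0,1],
    [0,0,0,0,0,0,1],
    [0,0,0,0,0,0,1]
  ]
}}

```text
time: 5.0
tool_pos: [0.6424, -0.1737, 0.2509]
tool_rot: [0.0, 0.901, 0.433, -0.0]
contact_force: [0.4, 1.0, 0.0]
gripper_width: 0.975
grasp_force: 0.0
```

```bash
python3 - <<'E'
from h import *
s,R=rep();f=snap('top','t4',(340,100,500,250),4)
def proj(f,X):
    return cv2.projectPoints(np.array([X],float),cv2.Rodrigues(np.array(f["R"]))[0],np.array(f["t"]),np.array(f["mtx"]),np.array([f["k1"],0,0,0.]))[0].ravel()
p=s["tool_pos"]
for d in([0,0,0],[0,.05,.006],[0,-.05,.006],[0,.05,-.03],[0,-.05,-.03]):print(d,((proj(f,p+R@d)-[340,100])*4).round())
E
```

```text
t 5.0 pos [ 0.6424 -0.1737  0.2509] cab mm [-28.  126.5] xang-cabfront(deg) -0.21 zax [ 0. -0. -1.] F [0.4 1.  0. ] w 0.9746877721520288 g 0.0 q [-0.38  0.13  1.47 -0.    1.55  0.3 ]
[0, 0, 0] [296. 215.]
[0, 0.05, 0.006] [346. 148.]
[0, -0.05, 0.006] [242. 286.]
[0, 0.05, -0.03] [361. 134.]
[0, -0.05, -0.03] [253. 277.]
```

View pics/t4.png

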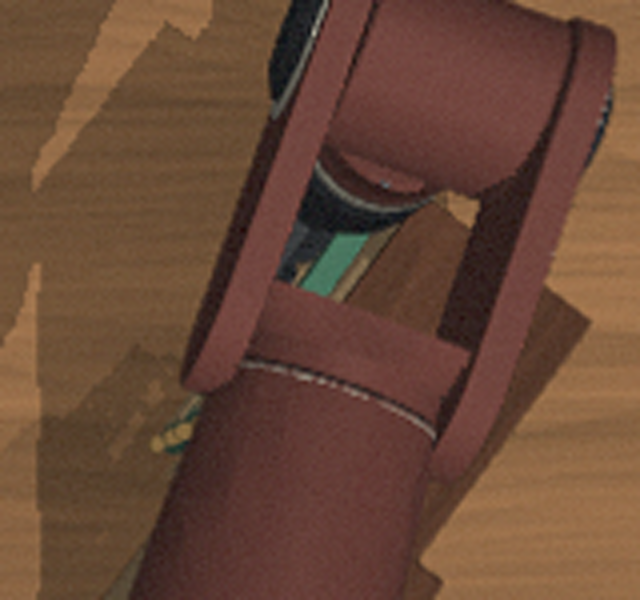

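The top view shows the arm over the handle, with the finger at about (295,250) just outside the green leaf edge at (325,270). Horizontally it fits, so only the height is off. I'll go 3.5 cm lower and close.

Request:
{"name": "move_arm", "arguments": {
  "rows": [
    [0,0,0.5,0,0,0,1],
    [0,0,0.5,0,0,0,1],
    [0,0,0.5,0,0,0,1],
    [0,0,0.5,0,0,0,1],
    [0,0,0.5,0,0,0,1],
    [0,0,0.5,0,0,0,1],
    [0,0,0.5,0,0,0,1],
    [0,0,0,0,0,0,1]
  ]
}}

```text
time: 5.72
tool_pos: [0.6418, -0.1734, 0.2141]
tool_rot: [-0.001, 0.901, 0.433, -0.001]
contact_force: [-0.6, -1.0, 0.1]
gripper_width: 0.997
grasp_force: 0.0
```

Request:
{"name": "move_arm", "arguments": {
  "rows": [
    [0,0,0,0,0,0,0.4],
    [0,0,0,0,0,0,0],
    [0,0,0,0,0,0,-0.4],
    [0,0,0,0,0,0,-1],
    [0,0,0,0,0,0,-1],
    [0,0,0,0,0,0,-1],
    [0,0,0,0,0,0,-1],
    [0,0,0,0,0,0,-1],
    [0,0,0,0,0,0,-1]
  ]
}}

```text
time: 6.47
tool_pos: [0.6443, -0.1748, 0.2165]
tool_rot: [0.002, 0.901, 0.433, 0.002]
contact_force: [7.9, -3.5, -2.1]
gripper_width: 0.107
grasp_force: 58.4
```

```bash
python3 -c "
from h import *;rep()"
```

```text
t 6.4667 pos [ 0.6443 -0.1748  0.2165] cab mm [-28.3 128.6] xang-cabfront(deg) -0.23 zax [ 0.005 -0.002 -1.   ] F [ 7.9 -3.5 -2.1] w 0.10742810854994053 g 58.37991714477539 q [-0.38  0.14  1.51 -0.    1.48  0.3 ]
```

The bar is gripped. Now I'll swing the leaf about its hinge, turning the tool with it.

Request:
{"name": "move_arm", "arguments": {
  "rows": [
    [0.56,-0.13,0,0,0,-2.5,-1],
    [0.56,-0.13,0,0,0,-2.5,-1],
    [0.56,-0.13,0,0,0,-2.5,-1],
    [0.56,-0.13,0,0,0,-2.5,-1],
    [0.56,-0.13,0,0,0,-2.5,-1],
    [0.56,-0.13,0,0,0,-2.5,-1]
  ]
}}

```text
time: 6.97
tool_pos: [0.6549, -0.1419, 0.2165]
tool_rot: [0.002, 0.836, 0.548, 0.001]
contact_force: [2.8, -2.5, 0.0]
gripper_width: 0.11
grasp_force: 58.6
```

```bash
python3 -c "
from h import *;rep()"
```

```text
t 6.9667 pos [ 0.6549 -0.1419  0.2165] cab mm [-60.6 116.5] xang-cabfront(deg) 14.89 zax [ 0.003 -0.002 -1.   ] F [ 2.8 -2.5  0. ] w 0.1100523380857729 g 58.55621516704559 q [-0.32  0.15  1.5  -0.    1.49  0.09]
```

Low forces, and the arc fits. I'll continue for another 60°.

Request:
{"name": "move_arm", "arguments": {
  "rows": [
    [0.88,-0.22,0,0,0,-4,-1],
    [0.88,-0.22,0,0,0,-4,-1],
    [0.88,-0.22,0,0,0,-4,-1],
    [0.88,-0.22,0,0,0,-4,-1],
    [0.88,-0.22,0,0,0,-4,-1],
    [0.88,-0.22,0,0,0,-4,-1],
    [0.88,-0.22,0,0,0,-4,-1],
    [0.88,-0.22,0,0,0,-4,-1],
    [0.88,-0.22,0,0,0,-4,-1],
    [0.88,-0.22,0,0,0,-4,-1],
    [0.88,-0.22,0,0,0,-4,-1],
    [0.88,-0.22,0,0,0,-4,-1],
    [0.88,-0.22,0,0,0,-4,-1],
    [0.88,-0.22,0,0,0,-4,-1],
    [0.88,-0.22,0,0,0,-4,-1],
    [0,0,0,0,0,0,-1]
  ]
}}

```text
time: 8.3
tool_pos: [0.6109, -0.0191, 0.2164]
tool_rot: [-0.001, 0.45, 0.893, -0.003]
contact_force: [-6.1, -5.1, 2.5]
gripper_width: 0.106
grasp_force: 59.2
```

```bash
python3 -c "
from h import *;rep()"
```

```text
t 8.3 pos [ 0.6109 -0.0191  0.2164] cab mm [-129.4    5.7] xang-cabfront(deg) 74.92 zax [-0.003 -0.004 -1.   ] F [-6.1 -5.1  2.5] w 0.1057943617566077 g 59.152103662490845 q [-0.15  0.02  1.64 -0.    1.49 -0.79]
```

The leaf is at about 1.33 rad. Next I'll release it and rise clear.

Request:
{"name": "move_arm", "arguments": {
  "rows": [
    [0,0,0,0,0,0,0],
    [0,0,0,0,0,0,0.5],
    [0,0,0,0,0,0,0.5],
    [0,0,0,0,0,0,0.5],
    [0,0,0,0,0,0,0.5],
    [0,0,-1.5,0,0,0,0.5],
    [0,0,-2,0,0,0,0.5],
    [0,0,-2,0,0,0,0.5],
    [0,0,-2,0,0,0,0.5],
    [0,0,-2,0,0,0,0.5],
    [0,0,-1.5,0,0,0,0.5],
    [0,0,0,0,0,0,0.5],
    [0,0,0,0,0,0,-1],
    [0,0,0,0,0,0,-1],
    [0,0,0,0,0,0,-1],
    [0,0,0,0,0,0,-1]
  ]
}}

```text
time: 9.63
tool_pos: [0.6122, -0.0178, 0.3239]
tool_rot: [-0.001, 0.451, 0.892, -0.0]
contact_force: [0.1, 0.2, -1.1]
gripper_width: 0.179
grasp_force: 0.0
```

```bash
python3 - <<'E'
from h import *
s,R=rep();f=snap('side','s5',(210,20,450,220),3)
E
```

```text
t 9.6333 pos [ 0.6122 -0.0178  0.3239] cab mm [-131.3    5.9] xang-cabfront(deg) 74.79 zax [-0.003  0.    -1.   ] F [ 0.1  0.2 -1.1] w 0.17886912004474295 g 0.0 q [-0.15 -0.02  1.5  -0.    1.66 -0.79]
```

View pics/s5.png

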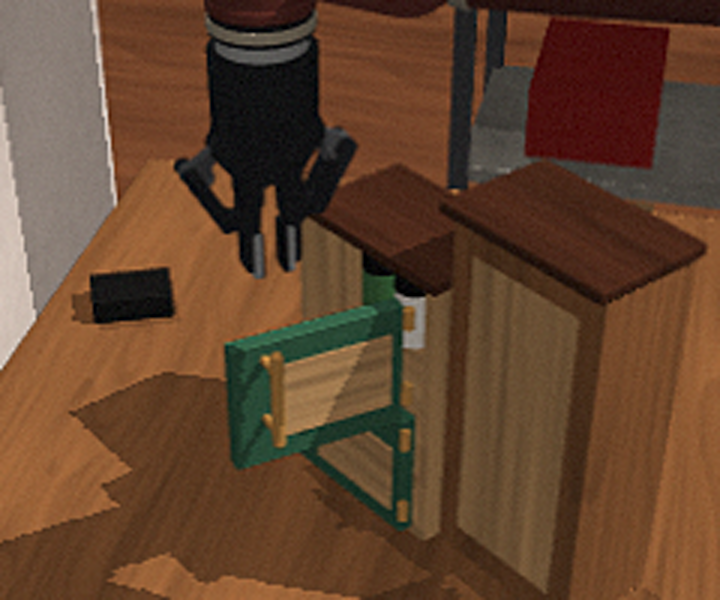

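The door stands part-way open with the gripper clear above it: tips near (270,270), handle top near (272,355). Now I'll move over to the inner side and go down with the fingers shut.

Request:
{"name": "move_arm", "arguments": {
  "rows": [
    [-1.5,0,0,0,0,0,-1],
    [-2,0,0,0,0,0,-1],
    [-2,0,0,0,0,0,-1],
    [-1,0,0,0,0,0,-1],
    [0,0,0,0,0,0,-1],
    [0,0,2,0,0,0,-1],
    [0,0,2,0,0,0,-1],
    [0,0,2,0,0,0,-1],
    [0,0,2,0,0,0,-1],
    [0,0,1.5,0,0,0,-1],
    [0,0,1,0,0,0,-1],
    [0,0,0,0,0,0,-1]
  ]
}}

```text
time: 10.68
tool_pos: [0.6498, -0.0697, 0.2177]
tool_rot: [-0.002, 0.451, 0.892, -0.001]
contact_force: [-0.1, 0.2, -1.0]
gripper_width: -0.003
grasp_force: 0.0
```

```bash
python3 -c "
from h import *;rep()"
```

```text
t 10.6833 pos [ 0.6498 -0.0697  0.2177] cab mm [-114.1   67.6] xang-cabfront(deg) 74.8 zax [-0.005  0.001 -1.   ] F [-0.1  0.2 -1. ] w -0.0030131736269560275 g 0.0 q [-0.22  0.12  1.53  0.    1.49 -0.86]
```

Clear on the inner side. I'll close the gap gently, then push around the arc.

Request:
{"name": "move_arm", "arguments": {
  "rows": [
    [0.4,0,0,0,0,0,-1],
    [0.4,0,0,0,0,0,-1],
    [0.3,0,0,0,0,0,-1],
    [0.45,0.08,0,0,0,-2,-1],
    [0.45,0.08,0,0,0,-2,-1],
    [0.7,0.12,0,0,0,-3,-1],
    [0.7,0.12,0,0,0,-3,-1],
    [0.9,0.16,0,0,0,-4,-1],
    [0.9,0.16,0,0,0,-4,-1],
    [0.9,0.16,0,0,0,-4,-1],
    [0.9,0.16,0,0,0,-4,-1],
    [0.9,0.16,0,0,0,-4,-1],
    [0.9,0.16,0,0,0,-4,-1],
    [0.9,0.16,0,0,0,-4,-1],
    [0.9,0.16,0,0,0,-4,-1],
    [0.9,0.16,0,0,0,-4,-1],
    [0,0,0,0,0,0,-1]
  ]
}}

```text
time: 12.1
tool_pos: [0.5687, 0.009, 0.2226]
tool_rot: [0.001, 0.066, 0.998, 0.0]
contact_force: [-0.1, -0.1, 0.0]
gripper_width: 0.001
grasp_force: 0.0
```

```bash
python3 -c "
from h import *;rep()"
```

```text
t 12.1 pos [0.5687 0.009  0.2226] cab mm [-125.2  -44.8] xang-cabfront(deg) 120.9 zax [ 0.002 -0.    -1.   ] F [-0.1 -0.1  0. ] w 0.0013329623442316276 g 0.0 q [-0.12 -0.09  1.73  0.    1.49 -1.55]
```

```bash
cat >> h.py <<'E'
def green(n):
    from plant import manip
    f=manip.grab_frame(n);h=cv2.cvtColor(f["img"],cv2.COLOR_BGR2HSV);m=cv2.inRange(h,(70,90,30),(95,255,255))
    m[:120 if n=="top" else 90]=0 
    k,l,st,c=cv2.connectedComponentsWithStats(m)
    for i in range(1,k):
        if st[i,4]>40:
            b=cv2.boxPoints(cv2.minAreaRect(np.argwhere(l==i)[:,::-1].astype(np.float32)))
            print(n,st[i].tolist(),[(q.round(0).tolist(),(Rc.T@(onz(f,*q,.262)-T)*1e3).round(0).tolist()) for q in b])
E
python3 -c "
from h import *;green('top');green('side')"
```

```text
top [372, 160, 54, 46, 351] [([370.0, 199.0], [-47.0, -18.0]), ([422.0, 159.0], [-7.0, 125.0]), ([433.0, 174.0], [31.0, 113.0]), ([380.0, 213.0], [-9.0, -28.0])]
top [341, 196, 16, 6, 72] [([341.0, 196.0], [-101.0, -51.0]), ([356.0, 196.0], [-74.0, -31.0]), ([356.0, 201.0], [-68.0, -40.0]), ([341.0, 201.0], [-94.0, -60.0])]
side [310, 122, 37, 75, 869] [([308.0, 123.0], [-74.0, 52.0]), ([344.0, 122.0], [-2.0, 3.0]), ([347.0, 196.0], [-174.0, -208.0]), ([311.0, 197.0], [-233.0, -166.0])]
```

The leaf has followed to about 2.1 rad. I'll keep going.

Request:
{"name": "move_arm", "arguments": {
  "rows": [
    [0.45,0.08,0,0,0,-2,-1],
    [0.7,0.12,0,0,0,-3,-1],
    [0.9,0.16,0,0,0,-4,-1],
    [0.9,0.16,0,0,0,-4,-1],
    [0.9,0.16,0,0,0,-4,-1],
    [0.9,0.16,0,0,0,-4,-1],
    [0.9,0.16,0,0,0,-4,-1],
    [0.9,0.16,0,0,0,-4,-1],
    [0.9,0.16,0,0,0,-4,-1],
    [0.7,0.12,0,0,0,-3,-1],
    [0.7,0.12,0,0,0,-3,-1],
    [0,0,0,0,0,0,-1],
    [0,0,0,0,0,0,-1]
  ]
}}

```text
time: 13.28
tool_pos: [0.4813, 0.008, 0.2214]
tool_rot: [0.0, -0.269, 0.963, -0.0]
contact_force: [0.9, -0.1, -0.2]
gripper_width: -0.003
grasp_force: 0.0
```

```bash
python3 -c "
from h import *;rep();green('top')"
```

```text
t 13.2833 pos [0.4813 0.008  0.2214] cab mm [ -70.2 -112.7] xang-cabfront(deg) -200.36 zax [ 0.001 -0.    -1.   ] F [ 0.9 -0.1 -0.2] w -0.0025165274519383008 g 0.0 q [-0.14 -0.31  1.93  0.    1.52 -2.25]
top [378, 160, 48, 52, 313] [([375.0, 208.0], [-25.0, -25.0]), ([421.0, 160.0], [-8.0, 123.0]), ([429.0, 167.0], [15.0, 120.0]), ([383.0, 215.0], [-2.0, -28.0])]
```

Request:
{"name": "move_arm", "arguments": {
  "rows": [
    [0.45,0.08,0,0,0,-2,-1],
    [0.7,0.12,0,0,0,-3,-1],
    [0.7,0.12,0,0,0,-3,-1],
    [0.45,0.08,0,0,0,-2,-1],
    [0.45,0.08,0,0,0,-2,-1],
    [0.23,0.04,0,0,0,-1,-1],
    [0,0,0,0,0,0,-1],
    [0,0,0,0,0,0,-1]
  ]
}}

```text
time: 14.0
tool_pos: [0.4542, -0.0055, 0.221]
tool_rot: [-0.0, -0.377, 0.926, -0.0]
contact_force: [0.4, -0.1, -0.4]
gripper_width: 0.001
grasp_force: 0.0
```

```bash
python3 -c "
from h import *;rep()"
```

```text
t 14.0 pos [ 0.4542 -0.0055  0.221 ] cab mm [ -42.7 -125.5] xang-cabfront(deg) -187.29 zax [ 0. -0. -1.] F [ 0.4 -0.1 -0.4] w 0.0014827375448954645 g 0.0 q [-0.18 -0.38  1.98 -0.    1.54 -2.52]
```

Request:
{"name": "move_arm", "arguments": {
  "rows": [
    [0.3,0,0,0,0,-1,-1],
    [0.3,0,0,0,0,-1,-1],
    [0,0,0,0,0,0,-1],
    [0,0,0,0,0,0,-1]
  ]
}}

```text
time: 14.33
tool_pos: [0.4496, -0.0099, 0.2208]
tool_rot: [-0.0, -0.393, 0.919, -0.0]
contact_force: [-0.3, -1.2, 0.2]
gripper_width: 0.001
grasp_force: 0.0
```

```bash
python3 -c "
from h import *;rep()"
```

```text
t 14.3333 pos [ 0.4496 -0.0099  0.2208] cab mm [ -36.4 -126.4] xang-cabfront(deg) -185.23 zax [-0.    -0.001 -1.   ] F [-0.3 -1.2  0.2] w 0.0013034907836769873 g 0.0 q [-0.19 -0.39  1.99 -0.    1.54 -2.57]
```

Now I'll back off outward from the leaf, rise, and check.

Request:
{"name": "move_arm", "arguments": {
  "rows": [
    [-1,0,0,0,0,0,-1],
    [-2,0,0,0,0,0,-1],
    [-2,0,0,0,0,0,-1],
    [-2,0,0,0,0,0,-1],
    [-3,0,-2,0,0,0,-1],
    [-3,0,-3,0,0,0,-1],
    [-3,0,-3,0,0,0,-1],
    [-3,0,-3,0,0,0,-1],
    [-3,0,-3,0,0,0,-1],
    [-3,0,-2,0,0,0,-1],
    [0,0,0,0,0,0,-1],
    [0,0,0,0,0,0,-1]
  ]
}}

```text
time: 15.33
tool_pos: [0.6219, 0.1712, 0.3792]
tool_rot: [0.001, -0.394, 0.919, -0.0]
contact_force: [-0.5, 0.2, -0.5]
gripper_width: 0.001
grasp_force: 0.0
```

```bash
python3 -c "
from h import *;rep();green('top');snap('side','s9',(210,20,450,220),3)"
```

```text
t 15.3333 pos [0.6219 0.1712 0.3792] cab mm [-285.4 -104. ] xang-cabfront(deg) -185.12 zax [ 0.001 -0.    -1.   ] F [-0.5  0.2 -0.5] w 0.0012429839805101926 g 0.0 q [ 0.15  0.05  1.34 -0.    1.75 -2.23]
top [389, 160, 37, 44, 246] [([388.0, 202.0], [-10.0, 3.0]), ([421.0, 159.0], [-9.0, 122.0]), ([426.0, 163.0], [4.0, 122.0]), ([393.0, 205.0], [2.0, 3.0])]
top [339, 202, 52, 55, 438] [([337.0, 249.0], [-37.0, -149.0]), ([384.0, 200.0], [-19.0, -1.0]), ([392.0, 207.0], [3.0, -3.0]), ([344.0, 256.0], [-16.0, -151.0])]
```

View pics/s9.png

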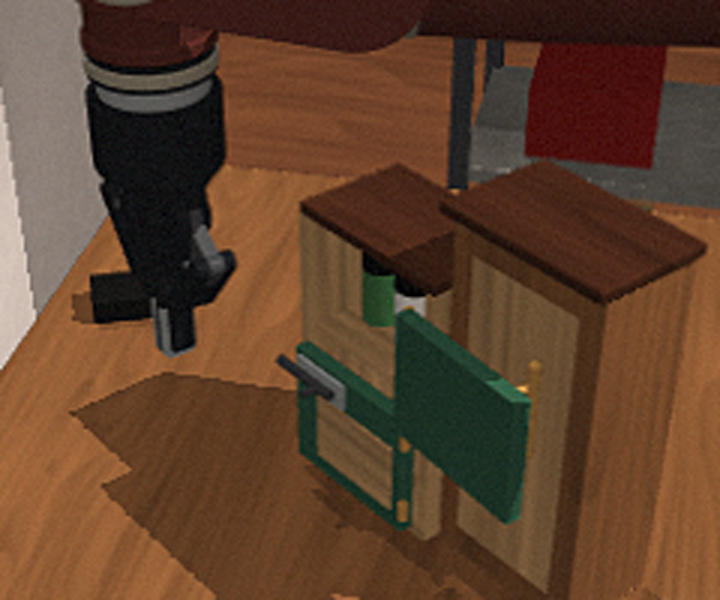

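The picture shows the top half folded back before the tall bay, with its free edge near (525,455) and the handle behind it. The bottom half is shut with the bolt at (320,380). The top view gives a leaf angle of about 3.02 rad, so I'm handing in.

```bash
python3 -c "
from plant import manip;print(manip.job_done())"
```

```text
the job is handed in; nothing more can be done
None
```

The job is handed in, but no verdict came back: the top half is folded back to about 3.02 rad (stop 3.08) and let go, the bottom half looks shut with its bolt shot, and the arm went nowhere near the bench things, though I did not re-measure them.

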